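Gauge the bag-handle ferrules, then hold up the caddy

ROBOT

A 6-joint arm with a two-finger parallel gripper is mounted at the origin on the work surface. World frame = base frame: x ahead of the robot, y to its left, z up, the work surface at z = 0. Lengths are in m, angles in rad, forces in N, time in s.
With the tool pointing down it reaches from about 0.35 to 0.85 m from the base axis. Payload 8.1 kg.
Tool frame: the origin (TCP) lies at the very end of the fingers, on their centre line; the grasp point (between the pads) lies 19 mm behind it; z points along the fingers, y is the line along which they close (so a half turn about z gives the same grasp; the last joint's range is limited). The gripper opens to 93 mm and grips with 3 to 60 N. Pads are 15 mm wide; open, the fingers measure 128 mm over their backs; the gripper's body (75 mm by 188 mm) begins 65 mm behind the grasp point.
Start: joints at [-1.252, 0.13, 1.488, -0, 1.523, -0.085], TCP at [0.236, -0.552, 0.189] pointing down, gripper open.
Joint ranges: [-2.96, 2.96], [-0.89, 2.26], [0.02, 2.5], [-1.34, 4.48], [0, 2.73], [-2.66, 2.66]. Speed limits (rad/s): [2.39, 2.39, 2.79, 3.14, 3.14, 3.14].

INTERFACE

Orientations are given as [roll, pitch, yaw] about the fixed x, y, z axes, in that order (R = Rz(yaw) Ry(pitch) Rx(roll)).
In Python, from plant import telemetry, viewer, order gives the robot as it stands.
- The arm moves only by the tool arm_command, never from a script. Its argument "series" is text: rows parted by semicolons, each of 7 numbers parted by spaces: the shift along the tool's x, y, z in m, then the turn, a rotation vector about the tool's x, y, z in rad, then the opening, from 0 (shut) to 1 (fully open). A call has 1 to 10 rows; each row is the pose to reach, as a shift and turn from the pose commanded when the call began, along the tool's axes at that moment; what a row does not reach only later rows make up. A row lasts 1/8 s, in which the tool goes at most 62.5 mm and 10.7 degrees, less where a joint would pass 70% of its speed; a pose out of reach is approached as far as the arm can. A call with a gripper value outside its range is refused whole. The fingers move at their own pace and stop on an object; "force" is the grip in N (left out, the last holds). Time passes only in rows, so rows that repeat a pose let the fingers close. It gives the time, the measured TCP pose, the force, the opening and the grip force at its end, in the units of the state.
- telemetry.read_state(): the state, without advancing time (a new reading comes with each control period).
- viewer.camera(name): name is "side" or "top" or "wrist"; returns the picture (400x640x3 uint8, red, green, blue); there is no depth.
- viewer.calibration(name): a dict with "mtx" (3x3 intrinsics, pixels), "R" (3x3) and "t" (3): a world point X has camera coordinates R X + t. Camera axes: x right, y down, z forward; pixel columns grow to the right and rows downward; lengths in m; the calibration is good to about 2 mm. The wrist camera is an equidistant fisheye: a pixel r from the principal point sees the ray r / f radians off the axis. A picture is of the moment at which its call begins: read the wrist's pose just before it. calibration takes no time and is no camera call; for the wrist camera it gives the pose at the moment of the call.
- order.close_job(): hands the job in; it is judged then, once.
Trained networks look in the newest picture that a camera, given by its name, has taken for a name from the list of things; names that differ only in an ending like _2 or _b are one class to them, and where a whole thing is asked for, a point or a joint stands for the part that bears it (a point fixed in the world has none). Each returns a list of dicts, best first, with "conf" (0 to 1); they miss things now and then, are a little off and sometimes report something else, mostly with a low value. They report only what shows in the picture. A call takes as long as a camera call. They do not tell look-alikes from the thing itself.
- viewer.boxes_of(target, camera): "centre" ([column, row] in pixels, amid what is visible of it).
- viewer.trace(target, camera): "region" (400x640 bool, what is visible of it) and "centre" ([column, row] in pixels, amid what is visible of it).
The state is a dict: "clock": time; "joints": joint angles; "qd": joint speeds; "joint_efforts": joint torques, N m; "eef_pos": TCP position; "eef_rot": TCP orientation; "force": force on the tool from outside, world axes, zero at the start; "wrist_torque": the same for the moment, N m; "opening": opening from 0.0 (shut) to 1.0 (fully open); "finger_force": force on a finger pad.
Only numpy, scipy, OpenCV 4.12 (cv2) and the standard library are available. Lean on these libraries where they do the work, as an engineer would, in place of code of your own. Each camera call takes 0.05 s, during which the arm holds its last target. There are 200 camera calls.

TASK

Two brass ferrules for wooden bag handles stand on the bench; they look alike, but one is too tight. Try them over the upright steel gauge pin, without forcing, until you have slid the right one all the way down onto the pin's block; put that one gently into the red carry caddy and the tight one gently into the blue scrap tin. Then lift the caddy by its wooden grip straight up, about 12 cm clear of the bench, and finish while still holding it there, steady and level (do not put it down), with everything else on the bench left alone.

Things in the scene. Friction and masses are not known exactly. Their poses are not given: they have to be found in the camera images.
- ferrule_a: Brass tube 32 mm across, 40 mm long, 0.12 kg, open at both ends, standing upright at the start; origin at the centre of its lower end, z along the tube. The two look alike from outside and it is not told which is the tight one. The right one (bore 24 mm) slides down the gauge pin to its block; the tight one (bore 20.5 mm) stops on the taper, its lower end about 5 mm below the pin's tip.
- ferrule_b: Brass tube 32 mm across, 40 mm long, 0.12 kg, open at both ends, standing upright at the start; origin at the centre of its lower end, z along the tube. The two look alike from outside and it is not told which is the tight one. The right one (bore 24 mm) slides down the gauge pin to its block; the tight one (bore 20.5 mm) stops on the taper, its lower end about 5 mm below the pin's tip.
- gauge: Gauge, screwed down: dark steel block 60 x 60 mm, 20 mm high, with a bright upright 22 mm pin in its centre. The pin's tip is 64 mm above the bench; its last 6 mm taper to 15 mm across. A ferrule fully home rests with its lower end on the block, 20 mm above the bench. Origin on the pin's axis at bench level, z up.
- tin: Blue open scrap tin with a yellow band, 100 mm across, 60 mm high, wall 4 mm, floor 4 mm thick, empty at the start, loose, 0.3 kg; origin at the centre of its underside, z up.
- caddy: Red caddy, loose, 0.34 to 0.61 kg: tray 150 x 150 mm, walls 35 mm high, walls and floor 4 mm thick. A divider along its y axis (34 mm high) makes two compartments 69 mm wide in x, 142 mm long; either may be used. Wooden grip along y above the divider: 16 mm thick in x, 134 mm long, 72 to 94 mm above the underside, on end posts; balance point under its middle. Origin: centre of underside, z up.
- jar_brown: Bystander: amber jar with black lid, 60 mm across, 85 mm high; origin at the centre of its underside.
- jar_cream: Bystander: white jar with brass lid, 58 mm across, 75 mm high; origin at the centre of its underside.
- glue_bottle: Bystander: small dark bottle with a green cap, 34 mm across, 70 mm high; origin at the centre of its underside.
- spool: Bystander: spool of yellow thread, 42 mm across, 50 mm high, standing; origin at the centre of its underside.
- bag_handle: Bystander: U-shaped wooden bag handle lying flat, about 95 x 135 mm, 22 mm thick; origin near its middle at bench level.
- hammer: Bystander: hammer lying flat, 260 mm long along its x axis, green handle, steel head at +x; origin at the middle of its length at bench level.
Not all that is in view belongs to the job. What is shaped like the ferrule_a but black or green is not meant.

How it is judged:
On the way, in this order (a step that is already met when the one before it is completed fails the run):
1. the ferrule that fits has been slid over the gauge pin, down onto the block (horizontal distance between ferrule_b and gauge below 0.003 m and height (world z) of ferrule_b below 0.0245 m and angle between ferrule_b's own z axis and vertical below 0.12 rad), for 0.1 s.
2. the one that fits lies in the caddy and the tight one in the tin, both let go, with the caddy standing on the bench (x of ferrule_b in the frame of caddy between -0.072 and 0.072 m and y of ferrule_b in the frame of caddy between -0.072 and 0.072 m and z of ferrule_b in the frame of caddy between -0.005 and 0.042 m and horizontal distance between ferrule_a and tin below 0.047 m and height (world z) of ferrule_a below 0.045 m and angle between tin's own z axis and vertical below 0.2 rad and height (world z) of tin below 0.02 m and contact force between each of ferrule_a, ferrule_b and the fingers below 0.05 N and height (world z) of caddy below 0.01 m), for 0.2 s.
At the end, for the whole second after the job is handed in: Fingers hold the caddy, underside 80 to 170 mm up, within 200 mm of its start, 0.09 rad of level, under 20 mm/s and 0.15 rad/s, touching only gripper and the ferrule that fits, which rests in it; the tight one rests in the upright tin; both ferrules are let go (x of ferrule_b in the frame of caddy between -0.072 and 0.072 m and y of ferrule_b in the frame of caddy between -0.072 and 0.072 m and z of ferrule_b in the frame of caddy between -0.005 and 0.042 m and horizontal distance between ferrule_a and tin below 0.047 m and height (world z) of ferrule_a below 0.045 m and angle between tin's own z axis and vertical below 0.2 rad and height (world z) of tin below 0.02 m and contact force between each of ferrule_a, ferrule_b and the fingers below 0.05 N and height (world z) of caddy between 0.08 and 0.17 m and distance of caddy from where it was at the start of the episode below 0.2 m and angle between caddy's own z axis and vertical below 0.09 rad and linear speed of caddy below 0.02 m/s and angular speed of caddy below 0.15 rad/s and linear speed of ferrule_b below 0.05 m/s and contact force between caddy and the fingers above 2 N and contact force between caddy and tin below 0.1 N and contact force between caddy and gauge below 0.1 N and contact force between caddy and ferrule_a below 0.1 N and contact force between caddy and jar_brown below 0.1 N and contact force between caddy and jar_cream below 0.1 N and contact force between caddy and glue_bottle below 0.1 N and contact force between caddy and spool below 0.1 N and contact force between caddy and bag_handle below 0.1 N and contact force between caddy and hammer below 0.1 N); the arm keeps its last pose, push and grip.
It fails at once if the caddy is tipped more than 0.25 rad (14 degrees) (angle between caddy's own z axis and vertical above 0.25 rad).
It fails at once if a ferrule is forced on the gauge (more than 40 N) (contact force between any of ferrule_a, ferrule_b and gauge above 40 N).
It fails at once if a ferrule is thrown or dropped (falling free faster than 1.3 m/s, a drop of over 85 mm) ((contact force between ferrule_a and the fingers below 0.01 N and linear speed of ferrule_a above 1.3 m/s) or (contact force between ferrule_b and the fingers below 0.01 N and linear speed of ferrule_b above 1.3 m/s)).
It fails at once if another thing on the bench is pushed more than 30 mm or knocked over (distance of any of jar_brown, jar_cream, glue_bottle, spool, bag_handle, hammer from where it was at the start of the episode above 0.03 m or angle between any of jar_brown, jar_cream, glue_bottle, spool, bag_handle, hammer's own z axis and vertical above 0.3 rad).
It fails at once if the scrap tin is pushed more than 50 mm or tipped (distance of tin from where it was at the start of the episode above 0.05 m or angle between tin's own z axis and vertical above 0.3 rad).
It also fails if it takes over 72 s, if anything falls off the work surface, if the arm or the gripper's body presses on something with over 40 N, if the wrist force passes 120 N, or if a joint passes its speed limit or range.

## Working session

There is one attempt and no reset: what is moved stays moved. The work goes in short steps, Python scripts to look and compute and a tool call to move; the robot and the scene stay as the last step left them, time stands still between calls to the robot, and variables do not carry over. Pictures are saved under pics/ and viewed, at most 10 in all, crops included, and the job is handed in when it is done.

Besides the shell and the picture viewer there is one more tool, called after "Emit:" as name(argument=value, ...) on one line, values as JSON. arm_command: Moves the arm, as the interface text tells. Its arguments: {"type":"object","properties":{"series":{"type":"string"},"force":{"type":"number"}},"required":["series"]}

```bash
mkdir -p pics; ls; python3 - <<'E'
from plant import telemetry, viewer
import cv2,numpy as np
s=telemetry.read_state();print(s)
for n in ["side","top"]:
    im=viewer.camera(n);cv2.imwrite(f"pics/{n}0.png",im[:,:,::-1])
    c=viewer.calibration(n);print(n,c)
    for t in ["ferrule_a","gauge","tin","caddy","jar_brown","jar_cream","glue_bottle","spool","bag_handle","hammer"]:
        print(t,[(np.round(d["centre"]).tolist(),round(d["conf"],2)) for d in viewer.boxes_of(t,n)])
E
```

```text
pics
{'clock': 0.0, 'joints': array([-1.25240304e+00,  1.31128544e-01,  1.48926208e+00,  7.81702861e-06,
        1.52299393e+00, -8.53907903e-02]), 'qd': array([-0.00082521, -0.0004406 ,  0.00095548, -0.00070645, -0.00049401,
        0.0012705 ]), 'joint_efforts': array([-5.76424791e-04, -5.59830809e+01, -4.91771221e+01,  7.68589578e-02,
        3.55594454e-02, -1.43476900e-04]), 'eef_pos': array([ 0.23557684, -0.55115296,  0.18781642]), 'eef_rot': array([-3.13980795e+00, -1.60604411e-04,  4.03783554e-01]), 'force': array([ 0.39751569, -0.40231885, -0.48147681]), 'wrist_torque': array([-0.00368406, -0.00981814, -0.03433981]), 'finger_force': 0.0, 'opening': 0.9966208638149255}
side {'mtx': array([[367.04359722,   0.        , 320.68174828],
       [  0.        , 367.04359722, 199.37613508],
       [  0.        ,   0.        ,   1.        ]]), 'R': array([[-0.99482888, -0.10143266, -0.00518728],
       [-0.04373736,  0.47394245, -0.87946893],
       [ 0.09166534, -0.87469421, -0.47592804]]), 't': array([0.60673813, 0.10424095, 0.9241923 ])}
ferrule_a [([361.0, 257.0], 0.63), ([336.0, 2
[... 457 characters left out ...]
 0.        , 432.41429331, 194.05462014],
       [  0.        ,   0.        ,   1.        ]]), 'R': array([[ 0.00846353, -0.99990485,  0.01089345],
       [-0.99582206, -0.00941849, -0.09082791],
       [ 0.09092187, -0.01007922, -0.99580702]]), 't': array([-0.07744272,  0.62274875,  1.22078433])}
ferrule_a [([369.0, 158.0], 0.72), ([218.0, 242.0], 0.67), ([215.0, 219.0], 0.56)]
gauge [([321.0, 180.0], 0.6)]
tin [([303.0, 256.0], 0.7)]
caddy [([409.0, 213.0], 0.66)]
jar_brown [([366.0, 157.0], 0.84)]
jar_cream []
glue_bottle [([249.0, 151.0], 0.54)]
spool [([251.0, 204.0], 0.6)]
bag_handle [([172.0, 250.0], 0.93), ([323.0, 178.0], 0.3)]
hammer [([481.0, 243.0], 0.91), ([367.0, 158.0], 0.62)]
```

View pics/top0.png

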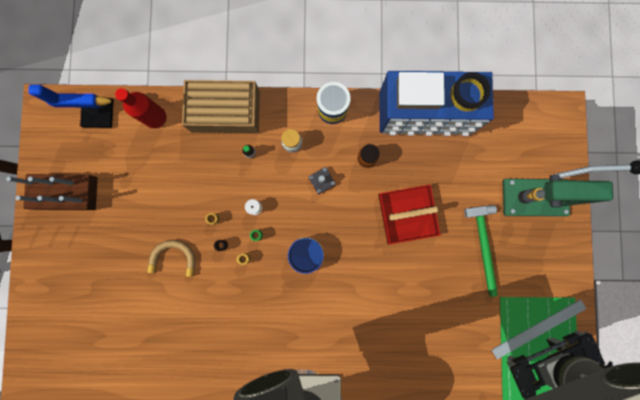

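View pics/side0.png

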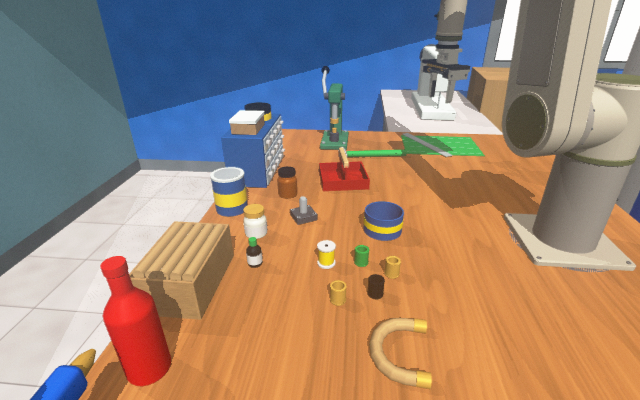

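The brass ferrules are at top (211,218) and (243,259), and at side (338,292) and (393,267). The look-alikes are the black one at top (221,245) and the green one at top (256,236). Only the two brass ones fit the description. I'll confirm that in a crop and measure everything.

```bash
cat > h.py <<'E'
import numpy as np, cv2
from scipy.spatial.transform import Rotation as Ro
from plant import telemetry, viewer
def ray(cal,px,fish=False):
    K=cal["mtx"];x=(px[0]-K[0,2])/K[0,0];y=(px[1]-K[1,2])/K[1,1]
    if fish:
        r=np.hypot(x,y);d=np.array([x/r*np.sin(r),y/r*np.sin(r),np.cos(r)]) if r>1e-9 else np.array([0,0,1.])
    else: d=np.array([x,y,1.])
    R=np.array(cal["R"]);return -R.T@cal["t"],R.T@d
def onplane(cal,px,z,fish=False):
    o,d=ray(cal,px,fish);return (o+d*(z-o[2])/d[2])[:2]
def proj(cal,X,fish=False):
    c=cal["R"]@np.array(X)+cal["t"];K=cal["mtx"]
    if fish:
        r=np.hypot(c[0],c[1]);th=np.arctan2(r,c[2]);u=c[:2]/max(r,1e-9)*th
    else:u=c[:2]/c[2]
    return u*[K[0,0],K[1,1]]+K[:2,2]
def rel(pos,yaw):
    """shift/turn in the tool frame from measured pose to pos, tool down with yaw"""
    s=telemetry.read_state();R=Ro.from_euler("xyz",s["eef_rot"]);T=Ro.from_euler("xyz",[np.pi,0,yaw])
    print("shift",np.round(R.inv().apply(np.array(pos)-s["eef_pos"]),4),"turn",np.round((R.inv()*T).as_rotvec(),3))
E
python3 - <<'E'
from h import *
im=cv2.imread("pics/top0.png");c=viewer.calibration("top")
P={"fer1":(211,218,.035),"fer2":(243,259,.035),"black":(221,245,.035),"green":(256,236,.035),"spool":(253,206,.05),"gauge":(321.5,179,.05),"tin":(306,255,.06),"caddygrip":(413,213,.09),"gripL":(390,218,.09),"gripR":(436,209,.09),"jarb":(369,154,.085),"jarc":(290,139,.075),"glue":(248,149,.07),"handle":(172,250,.02),"hammerhead":(481,211,.02),"hamend":(492,292,.02)}
for n,(u,v,z) in P.items(): print(n,np.round(onplane(c,(u,v),z),3))
s=viewer.calibration("side")
for n,px in dict(fer1=(338,292),fer2=(393,267)).items(): print(n,"side",np.round(onplane(s,px,.02),3))
a=cv2.resize(im[185:285,195:285],None,fx=5,fy=5,interpolation=2)
b=cv2.resize(cv2.imread("pics/side0.png")[235:305,315:405],None,fx=4,fy=4,interpolation=2)
o=np.zeros((500,450+360,3),np.uint8)[:,:800];o[:,:450]=a;o[:280,450:]=b[:,:350];cv2.imwrite("pics/crop.png",o)
E
```

```text
fer1 [0.551 0.264]
fer2 [0.436 0.17 ]
black [0.475 0.233]
green [0.501 0.135]
spool [0.586 0.143]
gauge [ 0.664 -0.05 ]
tin [ 0.45  -0.009]
caddygrip [ 0.568 -0.302]
gripL [ 0.554 -0.239]
gripR [ 0.579 -0.366]
jarb [ 0.731 -0.182]
jarc [0.774 0.039]
glue [0.745 0.157]
handle [0.459 0.376]
hammerhead [ 0.579 -0.515]
hamend [ 0.347 -0.541]
fer1 side [0.548 0.26 ]
fer2 side [0.433 0.17 ]
```

View pics/crop.png

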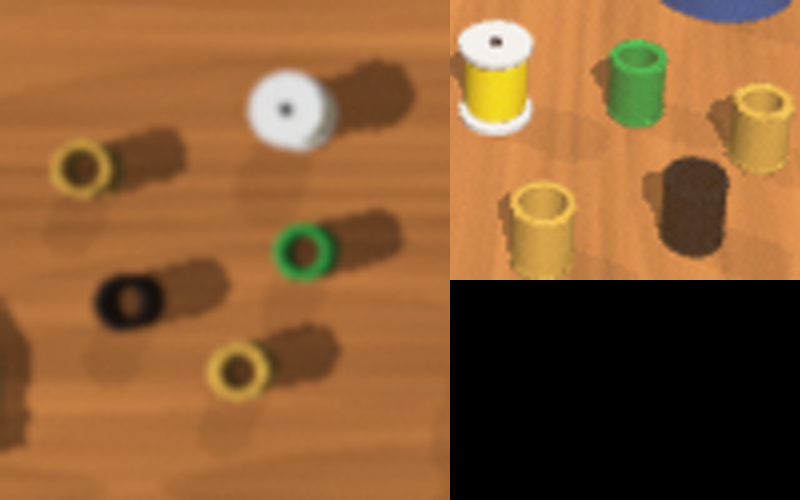

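The crop confirms the two brass rings at crop (82,168) and (238,370), with black and green as the look-alikes. I'll move over via a waypoint above the tin side.

Emit:
arm_command(series="0.335 -0.239 -0.11 0 0 0.1 1; 0.335 -0.239 -0.11 0 0 0.1 1; 0.335 -0.239 -0.11 0 0 0.1 1; 0.335 -0.239 -0.11 0 0 0.1 1; 0.335 -0.239 -0.11 0 0 0.1 1; 0.335 -0.239 -0.11 0 0 0.1 1; 0.335 -0.239 -0.11 0 0 0.1 1; 0.335 -0.239 -0.11 0 0 0.1 1; 0.335 -0.239 -0.11 0 0 0.1 1")

```text
clock: 2.22
eef_pos: [0.4497, -0.2006, 0.2986]
eef_rot: [3.141, 0.001, 0.305]
force: [0.5, -0.7, -0.2]
opening: 0.999
finger_force: 0.0
```

```bash
python3 - <<'E'
from h import *
rel([.49,.20,.24],.3)
print(viewer.calibration("wrist"))
E
```

```text
shift [ 0.1586 -0.3701  0.0584] turn [0.    0.001 0.005]
{'mtx': array([[309.70691629,   0.        , 319.45900289],
       [  0.        , 309.70691629, 194.14635732],
       [  0.        ,   0.        ,   1.        ]]), 'R': array([[ 3.00009337e-01, -9.53935938e-01,  7.89248525e-04],
       [-9.10516467e-01, -2.86107106e-01,  2.98500396e-01],
       [-2.84524446e-01, -9.02715298e-02, -9.54409184e-01]]), 't': array([-0.32636761,  0.28539366,  0.6068362 ])}
```

Emit:
arm_command(series="0.158 -0.37 0.06 0 0 0 1; 0.158 -0.37 0.06 0 0 0 1; 0.158 -0.37 0.06 0 0 0 1; 0.158 -0.37 0.06 0 0 0 1; 0.158 -0.37 0.06 0 0 0 1; 0.158 -0.37 0.06 0 0 0 1; 0.158 -0.37 0.06 0 0 0 1; 0.158 -0.37 0.06 0 0 0 0.8; 0.158 -0.37 0.06 0 0 0 0.7")

```text
clock: 3.35
eef_pos: [0.4902, 0.1982, 0.2384]
eef_rot: [3.141, 0.001, 0.302]
force: [0.4, 0.9, 0.5]
opening: 0.833
finger_force: 0.0
```

```bash
python3 - <<'E'
from h import *
c=viewer.calibration("wrist");im=viewer.camera("wrist")
cv2.imwrite("pics/w1.png",im[:,:,::-1]);print(telemetry.read_state()["eef_pos"])
hsv=cv2.cvtColor(im,cv2.COLOR_RGB2HSV)
for d in viewer.trace("ferrule_a","wrist"):
    print(np.round(d["centre"]),round(d["conf"],2),np.round(onplane(c,d["centre"],.025,True),3),np.median(hsv[d["region"]],axis=0),d["region"].sum())
for n,p in dict(f1=(.551,.264,.04),f2=(.436,.17,.04)).items(): print(n,proj(c,p,True))
E
```

```text
[0.49037002 0.19811212 0.23876431]
[288. 169.] 0.88 [0.471 0.236] [105.  49.  36.] 517
[329. 207.] 0.71 [0.435 0.167] [ 20. 125. 157.] 573
[280. 107.] 0.68 [0.547 0.271] [ 20. 121. 185.] 367
[369. 168.] 0.56 [0.504 0.132] [ 66. 134. 139.] 530
f1 [283.92867747 106.19178978]
f2 [327.34538083 209.32551011]
```

View pics/w1.png

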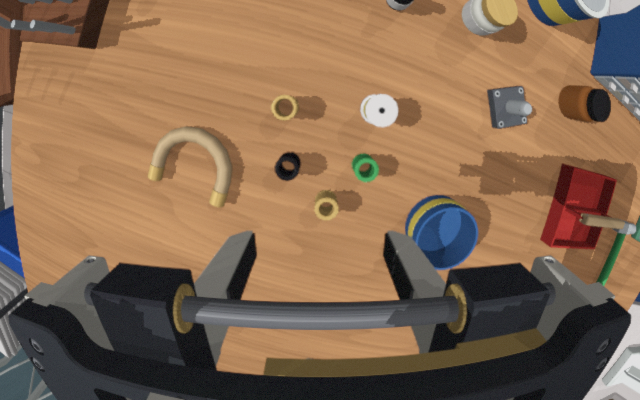

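The wrist view shows brass rings at (285,107), with a thin wall, and (327,208), with a thicker wall. Black is at (288,167) and green at (366,168). The thin-walled one (f1) probably fits, so I'll try it first.

Emit:
arm_command(series="0.077 -0.0485 0.08 0 0 0 0.6; 0.077 -0.0485 0.1 0 0 0 0.6; 0.077 -0.0485 0.129 0 0 0 0.6; 0.077 -0.0485 0.129 0 0 0 0.6; 0.077 -0.0485 0.129 0 0 0 0.6")

```text
clock: 4.08
eef_pos: [0.55, 0.2685, 0.112]
eef_rot: [3.142, -0.002, 0.303]
force: [0.4, -0.2, 1.2]
opening: 0.597
finger_force: 0.0
```

```bash
cat >> h.py <<'E'
def ring(im,cal,z,fish,near):
    """brass ring outline -> centre on plane z, nearest to 'near' (pixel)"""
    hsv=cv2.cvtColor(im,cv2.COLOR_RGB2HSV);best=None
    for d in viewer.trace("ferrule_a","wrist" if fish else "top"):
        m=np.argwhere(d["region"])[:,::-1]
        e=np.hypot(*(np.array(d["centre"])-near))
        if best is None or e<best[0]: best=(e,d)
    return best
E
python3 - <<'E'
from h import *
c=viewer.calibration("wrist");im=viewer.camera("wrist");s=telemetry.read_state()
cv2.imwrite("pics/w2.png",cv2.resize(im[:,:,::-1],None,fx=1.25,fy=1.25))
print(s["eef_pos"],"cam",-c["R"].T@c["t"],proj(c,(.549,.267,.04),True),proj(c,(.549,.267,.0),True))
for d in viewer.trace("ferrule_a","wrist"):
    ys,xs=np.nonzero(d["region"]);print(np.round(d["centre"],1),round(d["conf"],2),np.round(onplane(c,d["centre"],.02,True),4),xs.min(),xs.max(),ys.min(),ys.max())
E
```

```text
[0.5505582  0.26889589 0.11284438] cam [0.63032935 0.29391295 0.30786975] [320.85992598 196.95294415] [320.66785986 185.14315881]
[419.3 255.5] 0.97 [0.5108 0.142 ] 404 438 242 272
[368.3 292.6] 0.69 [0.4503 0.1795] 355 376 283 300
[323.7 265.9] 0.63 [0.47   0.2389] 308 341 242 285
[322.1 199.8] 0.62 [0.5405 0.263 ] 307 341 170 213
```

View pics/w2.png

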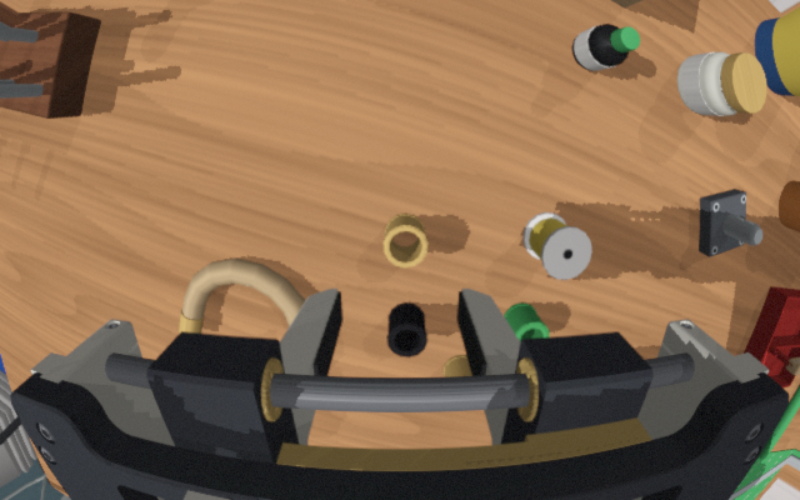

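```bash
python3 - <<'E'
from h import *
c=viewer.calibration("wrist");im=viewer.camera("wrist")
hsv=cv2.cvtColor(im,cv2.COLOR_RGB2HSV)
m=cv2.inRange(hsv,(17,105,120),(28,255,255));m[:, :300]=0;m[:,350:]=0;m[:165]=0;m[220:]=0
k,l,st,ce=cv2.connectedComponentsWithStats(m);i=1+np.argmax(st[1:,4]);print(st[i],ce[i])
ys,xs=np.nonzero(l==i)
# lowest ring edge: fit ellipse to hull lower half = rim; rim near edge
for px in [(324.8,196)]: print(onplane(c,px,.04,True))
E
```

```text
[306 172  37  44 737] [323.8385346  193.64857531]
[0.55145662 0.2644107 ]
```

Emit:
arm_command(series="0 0.0045 0.05 0 0 0 0.6; 0 0.0045 0.095 0 0 0 0.6; 0 0.0045 0.095 0 0 0 0.6; 0 0.0045 0.095 0 0 0 0.2; 0 0.0045 0.095 0 0 0 0.2; 0 0.0045 0.095 0 0 0 0.2; 0 0.0045 0.095 0 0 0 0.2; 0 0.0045 0.06 0 0 0 0.2; 0 0.0045 -0.01 0 0 0 0.2; 0 0.0045 -0.01 0 0 0 0.2", force=15)

```text
clock: 5.48
eef_pos: [0.554, 0.2664, 0.1265]
eef_rot: [-3.141, -0.01, 0.304]
force: [0.1, 0.5, 0.4]
opening: 0.201
finger_force: 0.0
```

```bash
python3 - <<'E'
from h import *
rel([.64,-.05,.15],.3)
E
```

```text
shift [-0.0124  0.3277 -0.0238] turn [-0.001 -0.01   0.004]
```

Closed fully, so the grasp missed. I'll look.

Emit:
arm_command(series="0 0 -0.01 0 0 0 0.6; 0 0 -0.02 0 0 0 0.6; 0 0 -0.02 0 0 0 0.6; 0 0 -0.02 0 0 0 0.6")

```text
clock: 5.98
eef_pos: [0.5498, 0.2648, 0.1388]
eef_rot: [3.141, 0.002, 0.304]
force: [0.2, -0.8, -1.3]
opening: 0.571
finger_force: 0.0
```

```bash
python3 - <<'E'
from h import *
c=viewer.calibration("wrist");im=viewer.camera("wrist")
t=viewer.camera("top")
o=np.zeros((500,800,3),np.uint8);o[:,:440]=cv2.resize(im[100:350,210:430],None,fx=2,fy=2)
o[:360,440:]=cv2.resize(t[190:280,185:275],None,fx=4,fy=4)
cv2.imwrite("pics/w3.png",o[:,:,::-1]);s=telemetry.read_state();print(s["eef_pos"],s["eef_rot"],proj(c,(.5515,.2644,.04),True),proj(c,s["eef_pos"],True))
E
```

```text
[0.54978028 0.26477762 0.13879165] [3.14149210e+00 1.60874493e-03 3.03758180e-01] [320.44557854 185.4827577 ] [319.70432045 226.88039973]
```

View pics/w3.png

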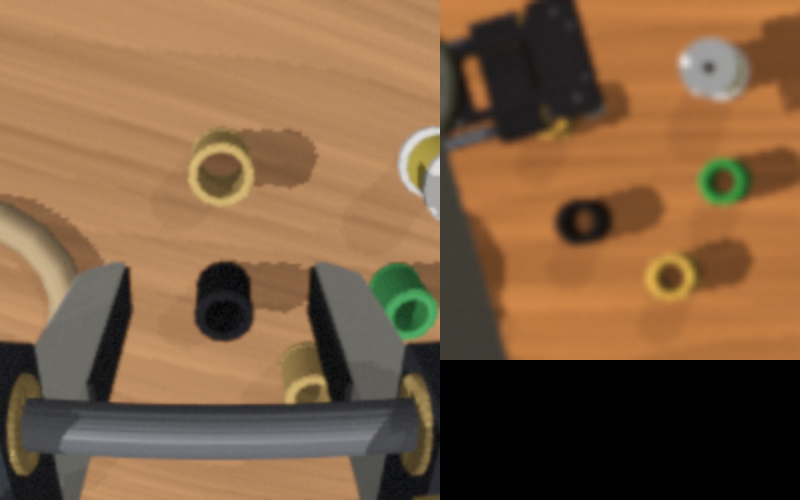

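The ferrule is unmoved: the ring sits at crop (221,172), as predicted. The fingers had simply not finished closing, so I'll repeat with more closing time.

Emit:
arm_command(series="0.001 0.001 0.06 0 0 0 0.6; 0.001 0.001 0.105 0 0 0 0.6; 0.001 0.001 0.121 0 0 0 0.6; 0.001 0.001 0.121 0 0 0 0.5; 0.001 0.001 0.121 0 0 0 0.25; 0.001 0.001 0.121 0 0 0 0.25; 0.001 0.001 0.121 0 0 0 0.25; 0.001 0.001 0.121 0 0 0 0.25; 0.001 0.001 0.121 0 0 0 0.25; 0.001 0.001 0.121 0 0 0 0.25", force=20)

```text
clock: 7.32
eef_pos: [0.5515, 0.2643, 0.0188]
eef_rot: [-3.142, 0.0, 0.304]
force: [-0.2, -0.0, 0.4]
opening: 0.252
finger_force: 0.0
```

```bash
python3 - <<'E'
from h import *
im=viewer.camera("wrist");t=viewer.camera("side")
o=np.zeros((500,800,3),np.uint8);o[:,:440]=cv2.resize(im[100:350,210:430],None,fx=2,fy=2)
o[:360,440:]=cv2.resize(t[215:305,290:380],None,fx=4,fy=4)
cv2.imwrite("pics/w4.png",o[:,:,::-1]);c=viewer.calibration("wrist");print(proj(c,(.5515,.2644,.04),True),proj(c,telemetry.read_state()["eef_pos"],True))
E
```

```text
[319.6082297  240.29968894] [319.67882486 226.82913936]
```

View pics/w4.png

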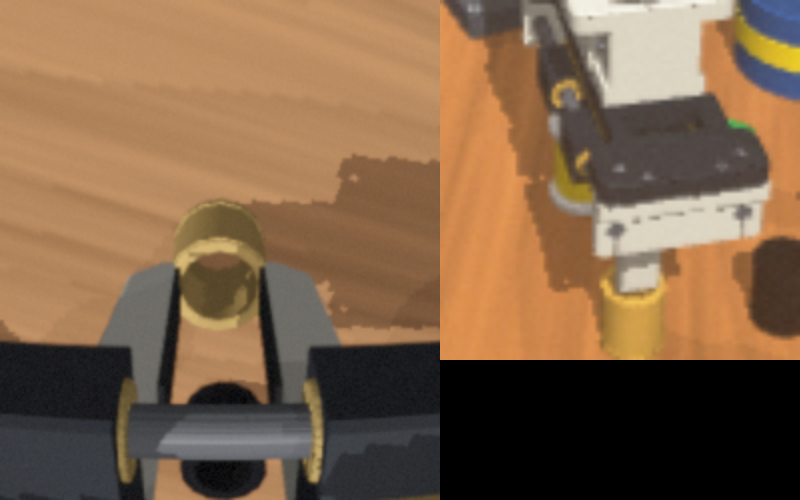

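The ferrule sits between the fingers (ring at crop (219,283)), but they haven't met it yet. The opening scale isn't what I assumed, so I'll close to 0.

Emit:
arm_command(series="0 0 0 0 0 0 0.0; 0 0 0 0 0 0 0.0; 0 0 0 0 0 0 0.0; 0 0 0 0 0 0 0.0; 0 0 0 0 0 0 0", force=20)

```text
clock: 8.05
eef_pos: [0.5516, 0.2643, 0.0188]
eef_rot: [3.142, -0.0, 0.304]
force: [0.0, 0.3, 0.5]
opening: 0.005
finger_force: 0.0
```

```bash
python3 - <<'E'
from h import *
im=viewer.camera("wrist");t=viewer.camera("side")
o=np.zeros((500,800,3),np.uint8);o[:,:440]=cv2.resize(im[100:350,210:430],None,fx=2,fy=2)
o[:360,440:]=cv2.resize(t[215:305,290:380],None,fx=4,fy=4)
cv2.imwrite("pics/w5.png",o[:,:,::-1]);print(telemetry.read_state())
E
```

```text
{'clock': 8.15, 'joints': array([ 3.63116127e-01,  3.00508889e-01,  1.61412754e+00, -4.99535636e-06,
        1.22695175e+00,  1.63016172e+00]), 'qd': array([ 8.62249937e-04,  1.57186999e-03, -5.49064141e-04, -1.01770402e-03,
        6.28415790e-05, -2.10152374e-04]), 'joint_efforts': array([-7.86236269e-04, -6.02655387e+01, -4.48628247e+01,  9.53290786e-03,
       -7.82633526e-02,  4.33870795e-06]), 'eef_pos': array([0.55157227, 0.26434731, 0.01885392]), 'eef_rot': array([ 3.14158822e+00, -4.74148323e-06,  3.03752414e-01]), 'force': array([ 0.2560433 , -0.23227663, -0.82882196]), 'wrist_torque': array([-0.0280095 , -0.02698924,  0.02758393]), 'finger_force': 0.0, 'opening': 0.008111202274734523}
```

View pics/w5.png

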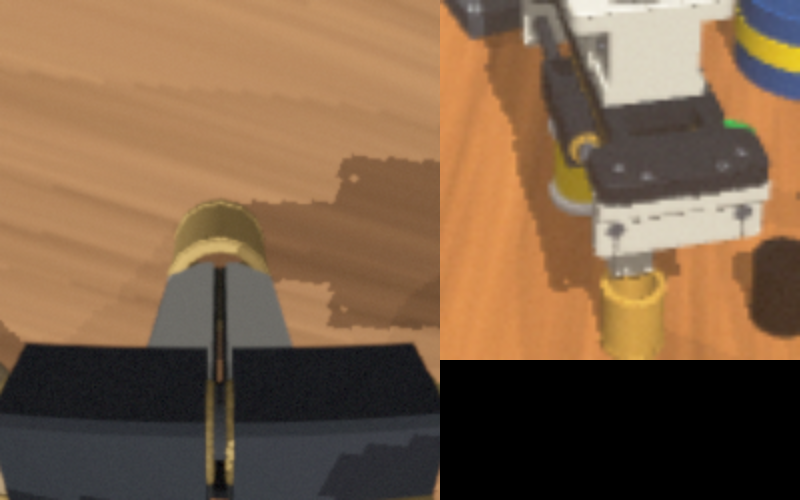

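```bash
python3 - <<'E'
from h import *
w=viewer.calibration("wrist");s=viewer.calibration("side");t=viewer.calibration("top")
print("cam",-w["R"].T@w["t"], "axis",w["R"][2])
for x in (.53,.5516):
  for z in (0,.019,.04,.06): print(x,z,np.round(proj(w,(x,.2643-(.5516-x)*.31,z),True),1),np.round(proj(s,(x,.2643-(.5516-x)*.31,z)),1))
im=viewer.camera("side")
print(im[262:300:2,338].tolist())
for n in("side","top"):
  viewer.camera(n)
  for d in viewer.trace("ferrule_a",n):
    ys,xs=np.nonzero(d["region"]);print(n,np.round(d["centre"]),xs.min(),xs.max(),ys.min(),ys.max())
E
```

```text
cam [0.63224473 0.2899483  0.21455532] axis [-0.28412222 -0.08974901 -0.95457827]
0.53 0 [319.6 244. ] [346.9 299.1]
0.53 0.019 [319.6 255.8] [347.2 292.1]
0.53 0.04 [319.7 271.1] [347.5 284. ]
0.53 0.06 [319.7 288.3] [347.8 276.2]
0.5516 0 [319.7 216.8] [336.1 300.8]
0.5516 0.019 [319.8 226.9] [336.2 293.7]
0.5516 0.04 [319.8 240.2] [336.4 285.6]
0.5516 0.06 [319.9 255.6] [336.5 277.7]
[[80, 65, 62], [80, 65, 60], [208, 198, 181], [219, 211, 192], [165, 158, 144], [221, 213, 195], [221, 213, 195], [222, 213, 197], [177, 166, 151], [140, 129, 115], [142, 130, 115], [145, 110, 55], [208, 159, 75], [207, 156, 73], [234, 189, 87], [215, 161, 78], [209, 161, 76], [211, 161, 76], [208, 159, 74]]
side [392. 269.] 384 400 256 278
side [338. 293.] 329 345 283 305
side [376. 286.] 367 383 275 297
top [251. 236.] 249 262 230 241
top [242. 257.] 237 249 254 264
top [218. 242.] 214 226 241 250
```

The fingers closed above the ferrule. In both the wrist and side views the real fingertips appear about 25 mm higher than the reported TCP. I'll open, go lower in small steps and watch the force.

Emit:
arm_command(series="0 0 0 0 0 0 0.6; 0 0 0 0 0 0 0.6; 0 0 0 0 0 0 0.6; 0 0 0 0 0 0 0.6; 0 0 0 0 0 0 0.6; 0 0 0 0 0 0 0.6; 0 0 0.006 0 0 0 0.6; 0 0 0.012 0 0 0 0.6; 0 0 0.015 0 0 0 0.6; 0 0 0.015 0 0 0 0.6")

```text
clock: 9.65
eef_pos: [0.5511, 0.2642, 0.0032]
eef_rot: [3.142, 0.001, 0.304]
force: [0.3, 1.1, 0.2]
opening: 0.6
finger_force: 0.0
```

```bash
python3 - <<'E'
from h import *
s=telemetry.read_state();print(s["eef_pos"],s["force"],s["opening"])
im=viewer.camera("side");viewer.camera("wrist")
w=viewer.calibration("wrist");print(proj(w,(.5515,.2644,.04),True),[(np.round(d["centre"]),d["conf"]) for d in viewer.boxes_of("ferrule_a","wrist")])
E
```

```text
[0.55112276 0.26417647 0.00321268] [0.29594246 1.06043671 0.20498692] 0.6004340598832572
[319.64937982 251.62299361] [(array([322., 347.]), 0.82), (array([320., 247.]), 0.72), (array([381., 353.]), 0.53)]
```

Emit:
arm_command(series="0 0 0.004 0 0 0 0.6; 0 0 0.008 0 0 0 0.6; 0 0 0.01 0 0 0 0.6; 0 0 0.01 0 0 0 0.3; 0 0 0.01 0 0 0 0.2; 0 0 0.01 0 0 0 0.2; 0 0 0.01 0 0 0 0.2; 0 0 0.01 0 0 0 0.2; 0 0 0.01 0 0 0 0.2; 0 0 0.01 0 0 0 0.2", force=20)

```text
clock: 11.05
eef_pos: [0.5517, 0.2644, -0.006]
eef_rot: [-3.142, -0.0, 0.304]
force: [-0.7, 0.0, 0.5]
opening: 0.344
finger_force: 20.0
```

Gripped: opening 0.344 is 32 mm, with 20 N. I'll lift and hover just short of the gauge to look.

Emit:
arm_command(series="0 0 -0.04 0 0 0 0.2; 0 0 -0.09 0 0 0 0.2; 0 0 -0.126 0 0 0 0.2; -0.049 0.06 -0.126 0 0 0 0.2; -0.049 0.11 -0.126 0 0 0 0.2; -0.049 0.17 -0.126 0 0 0 0.2; -0.049 0.23 -0.126 0 0 0 0.2; -0.049 0.29 -0.126 0 0 0 0.2; -0.049 0.333 -0.126 0 0 0 0.2; -0.049 0.333 -0.126 0 0 0 0.2")

```text
clock: 12.3
eef_pos: [0.6045, -0.0713, 0.1193]
eef_rot: [3.141, 0.001, 0.3]
force: [0.2, 0.7, -1.7]
opening: 0.346
finger_force: 20.0
```

Emit:
arm_command(series="0 0 0 0 0 0 0.2; 0 0 0 0 0 0 0.2")

```text
clock: 12.55
eef_pos: [0.6041, -0.0667, 0.1196]
eef_rot: [-3.141, 0.0, 0.305]
force: [-0.5, 0.9, -0.7]
opening: 0.341
finger_force: 20.0
```

```bash
python3 - <<'E'
from h import *
c=viewer.calibration("wrist");s=telemetry.read_state();im=viewer.camera("wrist");print(s["eef_pos"],s["eef_rot"],s["opening"],s["finger_force"])
p=s["eef_pos"];R=Ro.from_euler("xyz",s["eef_rot"])
print("pred rim",proj(c,R.apply([0,0,-.046])+p,True),"pin",proj(c,(.664,-.05,.064),True),proj(c,(.664,-.05,.02),True))
o=np.zeros((560,800,3),np.uint8);o[:]=cv2.resize(im[60:260,230:516],(800,560),interpolation=2)
cv2.imwrite("pics/w6.png",o[:,:,::-1])
for t in("gauge","ferrule_a"):
  for d in viewer.trace(t,"wrist"):
    ys,xs=np.nonzero(d["region"]);print(t,np.round(d["centre"],1),d["conf"],xs.min(),xs.max(),ys.min(),ys.max())
E
```

```text
[ 0.60406297 -0.06667089  0.11964444] [-3.14108314e+00  3.54878507e-04  3.05277443e-01] 0.3412492380838341 19.999805688858032
pred rim [319.81402741 259.81430582] pin [322.29714295 128.03161744] [321.87578767 123.92132158]
gauge [321.2 120.6] 0.55 285 357 86 159
gauge [147.2   5.7] 0.44 128 170 0 17
ferrule_a [127.  215.9] 0.92 110 147 199 234
ferrule_a [319.6 252.5] 0.85 291 348 212 286
ferrule_a [114.1 248.4] 0.62 90 123 237 267
ferrule_a [ 70.9 214.5] 0.57 54 87 197 228
```

View pics/w6.png

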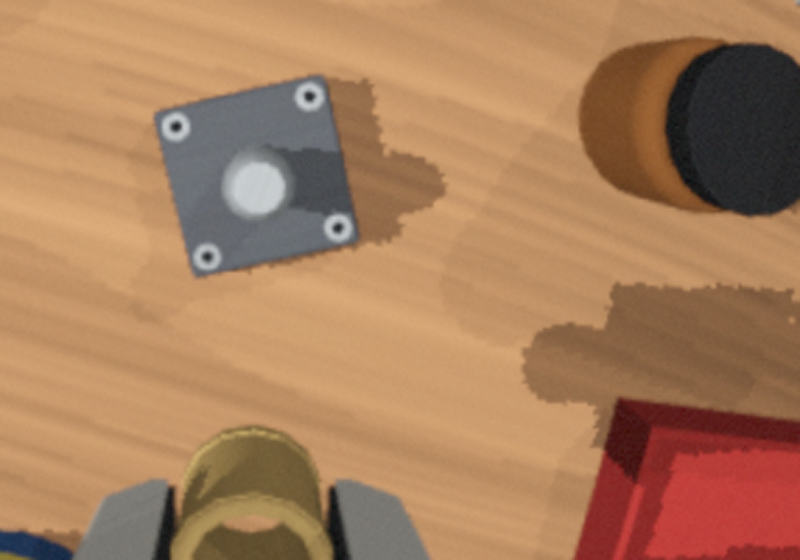

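The pin tip shows at crop (257,187), and the block screws centre at (257,177). The ferrule is held at the bottom with its rim near (253,540). I'll work out the exact offsets.

```bash
python3 - <<'E'
from h import *
c=viewer.calibration("wrist");s=telemetry.read_state();p=s["eef_pos"];R=Ro.from_euler("xyz",s["eef_rot"]);im=viewer.camera("wrist")
g1=onplane(c,(321.9,126.8),.064,True);g2=onplane(c,(321.9,123.3),.021,True);print("gauge",g1,g2)
th=np.linspace(0,6.28,200)
for off in(-.003,0,.003):
  ring=lambda z:np.array([proj(c,p+R.apply([off+.016*np.cos(t),.016*np.sin(t),z]),True) for t in th])
  for z in(-.046,-.006): q=ring(z);print(off,z,q.min(0).round(1),q.max(0).round(1))
hsv=cv2.cvtColor(im,cv2.COLOR_RGB2HSV);m=cv2.inRange(hsv,(17,90,60),(28,255,255));m[:,:285]=0;m[:,355:]=0;m[:195]=0;m[300:]=0
ys,xs=np.nonzero(m);print("brass",xs.min(),xs.max(),ys.min(),ys.max());print([ (int(r),int((m[r]>0).sum())) for r in range(208,292,4)])
k=im[100:150,295:350].astype(int);b=(k.min(2)>165);yy,xx=np.nonzero(b);print("pin tip bright",xx.mean()+295,yy.mean()+100,b.sum(),xx.min()+295,xx.max()+295,yy.min()+100,yy.max()+100)
print(R.apply([0,0,1]))
E
```

```text
gauge [ 0.66512698 -0.04966315] [ 0.66493397 -0.05009814]
-0.003 -0.046 [291.  238.7] [348.5 288. ]
-0.003 -0.006 [295.9 212.3] [343.4 255.3]
0 -0.046 [290.8 233.6] [348.7 283.7]
0 -0.006 [295.8 208. ] [343.6 251.5]
0.003 -0.046 [290.6 228.4] [349.  279.4]
0.003 -0.006 [295.7 203.6] [343.7 247.7]
brass 291 349 212 286
[(208, 0), (212, 7), (216, 28), (220, 39), (224, 44), (228, 47), (232, 50), (236, 49), (240, 49), (244, 45), (248, 36), (252, 57), (256, 58), (260, 58), (264, 58), (268, 58), (272, 52), (276, 47), (280, 38), (284, 26), (288, 0)]
pin tip bright 321.0207100591716 127.6923076923077 338 295 349 102 149
[ 1.99087186e-06  1.00337930e-04 -9.99999995e-01]
```

Emit:
arm_command(series="0.04 0.002 0.01 0 0 0 0.2; 0.0656 0.0023 0.03 0 0 0 0.2; 0.0656 0.0023 0.05 0 0 0 0.2; 0.0656 0.0023 0.058 0 0 0 0.2; 0.0656 0.0023 0.058 0 0 0 0.2; 0.0656 0.0023 0.061 0 0 0 0.2; 0.0656 0.0023 0.064 0 0 0 0.2; 0.0656 0.0023 0.066 0 0 0 0.2; 0.0656 0.0023 0.068 0 0 0 0.2; 0.0656 0.0023 0.068 0 0 0 0.2")

```text
clock: 14.0
eef_pos: [0.6675, -0.0504, 0.0516]
eef_rot: [-3.141, 0.0, 0.304]
force: [-0.8, 0.7, -2.3]
opening: 0.347
finger_force: 20.0
```

```bash
python3 - <<'E'
from h import *
s=telemetry.read_state();print(s["eef_pos"],s["eef_rot"],s["force"],s["wrist_torque"])
c=viewer.calibration("wrist");im=viewer.camera("wrist")
hsv=cv2.cvtColor(im,cv2.COLOR_RGB2HSV);m=cv2.inRange(hsv,(17,90,60),(28,255,255));m[:,:285]=0;m[:,355:]=0;m[:195]=0;m[300:]=0
ys,xs=np.nonzero(m);print("brass",xs.min(),xs.max(),ys.min(),ys.max())
E
```

```text
[ 0.66753155 -0.05035089  0.05161194] [-3.14110380e+00  2.67109038e-04  3.03893746e-01] [-0.82542954  0.73964384 -2.25644056] [ 0.22186517  0.06231052 -0.01625827]
brass 291 348 212 286
```

No resistance 6 mm below the tip. I'll continue slowly.

Emit:
arm_command(series="0 -0.0004 0.003 0 0 0 0.2; 0 -0.0004 0.006 0 0 0 0.2; 0 -0.0004 0.009 0 0 0 0.2; 0 -0.0004 0.012 0 0 0 0.2; 0 -0.0004 0.012 0 0 0 0.2")

```text
clock: 14.68
eef_pos: [0.6673, -0.0502, 0.0393]
eef_rot: [-3.141, 0.001, 0.304]
force: [0.7, 1.2, -1.0]
opening: 0.343
finger_force: 20.0
```

It's sliding freely, so f1 is the fitting one. I'll go on down to the block.

Emit:
arm_command(series="0 0 0.006 0 0 0 0.2; 0 0 0.012 0 0 0 0.2; 0 0 0.017 0 0 0 0.2; 0 0 0.021 0 0 0 0.2; 0 0 0.0235 0 0 0 0.2; 0 0 0.0235 0 0 0 0.2; 0 0 0.0235 0 0 0 0.2; 0 0 0.0235 0 0 0 0.2")

```text
clock: 15.68
eef_pos: [0.6675, -0.0501, 0.0162]
eef_rot: [-3.141, 0.0, 0.304]
force: [-0.5, 3.1, -2.9]
opening: 0.346
finger_force: 20.0
```

I'll let it go briefly so it certainly rests on the block, then regrip.

Emit:
arm_command(series="0 0 0 0 0 0 0.45; 0 0 0 0 0 0 0.45; 0 0 0 0 0 0 0.45; 0 0 0 0 0 0 0.45; 0 0 0 0 0 0 0.2; 0 0 0 0 0 0 0.2; 0 0 0 0 0 0 0.2; 0 0 0 0 0 0 0.2; 0 0 0 0 0 0 0.2")

```text
clock: 16.8
eef_pos: [0.6676, -0.05, 0.0164]
eef_rot: [-3.141, -0.0, 0.304]
force: [-0.9, 1.8, 2.2]
opening: 0.347
finger_force: 20.0
```

```bash
python3 - <<'E'
from h import *
s=telemetry.read_state();print(s["eef_pos"],s["opening"],s["finger_force"],s["force"])
c=viewer.calibration("wrist");im=viewer.camera("wrist");cv2.imwrite("pics/w7.png",im[:,:,::-1])
hsv=cv2.cvtColor(im,cv2.COLOR_RGB2HSV);m=cv2.inRange(hsv,(17,90,60),(28,255,255));m[:,:285]=0;m[:,355:]=0;m[:195]=0;m[300:]=0
ys,xs=np.nonzero(m);print("brass",xs.min(),xs.max(),ys.min(),ys.max())
# body height from earlier side view; caddy from top
t=viewer.calibration("top");viewer.camera("top")
for d in viewer.trace("caddy","top")[:1]:
    r=cv2.minAreaRect(np.argwhere(d["region"])[:,::-1].astype(np.float32));print(r);
    for q in cv2.boxPoints(r): print(q,onplane(t,q,.035))
for d in viewer.trace("tin","top")[:1]:
    print(cv2.minEnclosingCircle(np.argwhere(d["region"])[:,::-1].astype(np.float32)),d["centre"],d["conf"],onplane(t,d["centre"],.05))
sd=viewer.calibration("side")
for z in (.08,.09,.1,.11,.12,.13): print(z,[np.round(proj(sd,Ro.from_euler("z",.304).apply([x,.094,0])+[.5516,.2643,z]),1) for x in(-.0375,.0375)])
E
```

```text
[ 0.6675734  -0.05004508  0.01641179] 0.3468538157360859 20.000331765040755 [-0.93642066  1.8298406   2.21087938]
brass 291 348 211 283
0.08 [array([370.9, 301.2]), array([328.4, 307.8])]
0.09 [array([371.3, 296.8]), array([328.4, 303.4])]
0.1 [array([371.6, 292.3]), array([328.4, 298.9])]
0.11 [array([372. , 287.8]), array([328.4, 294.3])]
0.12 [array([372.4, 283.2]), array([328.5, 289.7])]
0.13 [array([372.7, 278.6]), array([328.5, 285. ])]
```

Now resting home (the rim view dropped about 2 mm) and regripped. I'll lift off and look at the caddy and tin.

Emit:
arm_command(series="0 0 -0.02 0 0 0 0.2; 0 0 -0.05 0 0 0 0.2; 0 0 -0.09 0 0 0 0.2; 0 0 -0.12 0 0 0 0.2; -0.04 0.04 -0.13 0 0 0 0.2; -0.08 0.08 -0.13 0 0 0 0.2; -0.1 0.095 -0.13 0 0 0 0.2; -0.1 0.095 -0.13 0 0 0 0.2; -0.1 0.095 -0.13 0 0 0 0.2")

```text
clock: 18.12
eef_pos: [0.601, -0.1706, 0.1469]
eef_rot: [3.141, -0.001, 0.304]
force: [-0.1, 0.8, -0.8]
opening: 0.341
finger_force: 20.0
```

```bash
python3 - <<'E'
from h import *
s=telemetry.read_state();print(s["eef_pos"],s["opening"])
c=viewer.calibration("wrist");im=viewer.camera("wrist");cv2.imwrite("pics/w8.png",im[:,:,::-1])
for n in("wrist","top"):
  c=viewer.calibration(n);f=n=="wrist"
  if not f: im=viewer.camera(n);cv2.imwrite("pics/top8.png",im[:,:,::-1])
  for d in viewer.trace("caddy",n)[:1]:
    ys,xs=np.nonzero(d["region"]);print(n,"caddy",d["centre"],d["conf"],xs.min(),xs.max(),ys.min(),ys.max())
  hsv=cv2.cvtColor(im,cv2.COLOR_RGB2HSV)
  m=cv2.inRange(hsv,(0,150,60),(8,255,255))|cv2.inRange(hsv,(173,150,60),(180,255,255))
  k,l,st,ce=cv2.connectedComponentsWithStats(cv2.morphologyEx(m,cv2.MORPH_CLOSE,np.ones((9,9))))
  for i in range(1,k):
    if st[i,4]>800:
      h=cv2.convexHull(np.argwhere(l==i)[:,::-1].astype(np.float32));a=cv2.approxPolyDP(h,4,True)[:,0];print(n,"red",ce[i]);
      for q in a: print("   ",q,onplane(c,q,.035,f).round(4),onplane(c,q,0,f).round(4))
  for d in viewer.trace("tin",n)[:1]: print(n,"tin",d["centre"],d["conf"],onplane(c,d["centre"],.04,f))
E
```

```text
[ 0.60095588 -0.17057326  0.14686629] 0.3408419098848793
wrist caddy [420.4, 218.6] 0.72 346 491 168 292
wrist red [421.80837326 212.436784  ]
    [491. 190.] [ 0.6546 -0.3612] [ 0.6515 -0.3858]
    [479. 256.] [ 0.5729 -0.3876] [ 0.5605 -0.4153]
    [382. 250.] [ 0.5484 -0.2608] [ 0.5332 -0.2741]
    [355. 229.] [ 0.5641 -0.2222] [ 0.5507 -0.2311]
    [365. 167.] [ 0.632  -0.2091] [ 0.6264 -0.2165]
    [466. 180.] [ 0.6547 -0.3236] [ 0.6517 -0.344 ]
wrist tin [157.5, 249.0] 0.9 [ 0.46618828 -0.00612396]
top caddy [424.5, 223.9] 0.85 381 440 200 244
top red [141.03173242 107.65265866]
    [165. 121.] [0.8317 0.4066] [0.8408 0.4198]
    [150. 127.] [0.8134 0.4492] [0.822  0.4636]
    [129. 115.] [0.8483 0.5116] [0.8578 0.5278]
    [115.  91.] [0.9194 0.5559] [0.931  0.5733]
    [144.  94.] [0.9114 0.4712] [0.9228 0.4862]
    [163. 109.] [0.8673 0.4139] [0.8774 0.4273]
top tin [302.1, 258.0] 0.87 [0.44037671 0.00235028]
```

View pics/w8.png

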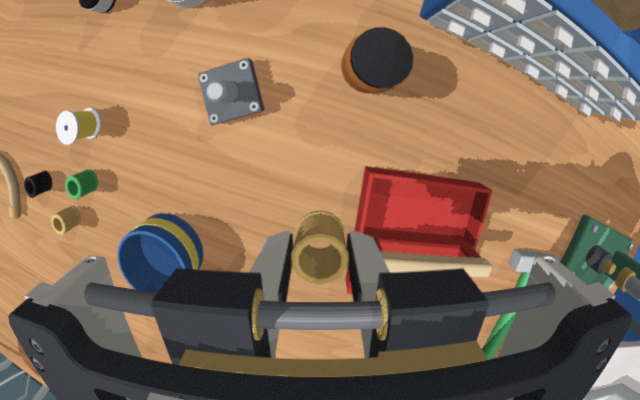

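The last view shows the caddy's far compartment at (420,210), the grip at (430,265) and the tin at (160,250). I'll refine the caddy and tin from the saved first top picture.

```bash
python3 - <<'E'
from h import *
c=viewer.calibration("top");im=cv2.imread("pics/top0.png");hsv=cv2.cvtColor(im,cv2.COLOR_BGR2HSV)
m=cv2.inRange(hsv,(0,150,60),(6,255,255))|cv2.inRange(hsv,(173,150,60),(180,255,255));m[:,:370]=0;m[:,450:]=0;m[:170]=0;m[260:]=0
h=cv2.minAreaRect(np.argwhere(m)[:,::-1].astype(np.float32));print(h)
q=np.array([onplane(c,p,.035) for p in cv2.boxPoints(h)]);print(q.round(4),q.mean(0),np.linalg.norm(np.roll(q,1,0)-q,axis=1))
g=cv2.inRange(hsv,(12,60,190),(30,170,255));g[:,:385]=0;g[:,440:]=0;g[:200]=0;g[:,:]*=1;g[225:]=0
pt=np.array([onplane(c,p,.094) for p in np.argwhere(g)[:,::-1]]);print("grip",len(pt),pt.mean(0),(pt.max(0)+pt.min(0))/2);u=np.linalg.svd(pt-pt.mean(0))[2][0];print("yaw grip y-axis",np.arctan2(u[1],u[0]))
b=cv2.inRange(hsv,(105,100,30),(125,255,255));b[:,:280]=0;b[:,330:]=0;b[:230]=0;b[280:]=0
pts=np.argwhere(b)[:,::-1].astype(np.float32);e=cv2.minEnclosingCircle(pts);print("tin",e,onplane(c,e[0],.055))
w=viewer.calibration("wrist");im=cv2.imread("pics/w8.png");hsv=cv2.cvtColor(im,cv2.COLOR_BGR2HSV)
for t in [(.45,-.009),(.46,-.006)]:
  print([proj(w,(t[0]+.05*np.cos(a),t[1]+.05*np.sin(a),.06),True).round() for a in (0,1.57,3.14,4.71)])
b=cv2.inRange(hsv,(105,80,20),(125,255,255));b[:,:100]=0;b[:,210:]=0;b[:200]=0;b[300:]=0
ys,xs=np.nonzero(b);print(xs.min(),xs.max(),ys.min(),ys.max())
s=telemetry.read_state();print(s["eef_pos"],s["eef_rot"])
E
```

```text
((409.0880126953125, 213.98399353027344), (52.0556640625, 53.486751556396484), 79.69515228271484)
[[ 0.6268 -0.2135]
 [ 0.656  -0.3658]
 [ 0.5089 -0.3906]
 [ 0.4805 -0.2398]] [ 0.56802314 -0.30244667] [0.14865786 0.15505295 0.14918093 0.15341883]
grip 178 [ 0.56698185 -0.30244071] [ 0.56766628 -0.30164089]
yaw grip y-axis -1.3851255715977377
tin ((305.35321044921875, 255.087158203125), 17.389440536499023) [ 0.44934729 -0.00736027]
[array([154., 232.]), array([118., 254.]), array([151., 299.]), array([189., 283.])]
[array([152., 224.]), array([116., 247.]), array([149., 293.]), array([187., 275.])]
118 202 214 292
[ 0.60090675 -0.17005042  0.1462297 ] [-3.14147152e+00  1.34257288e-04  3.04982170e-01]
```

Emit:
arm_command(series="-0.01 0.06 0 0 0 0.06 0.2; -0.0235 0.1206 0 0 0 0.12 0.2; -0.0235 0.1206 0.03 0 0 0.12 0.2; -0.0235 0.1206 0.06 0 0 0.12 0.2; -0.0235 0.1206 0.09 0 0 0.12 0.2; -0.0235 0.1206 0.115 0 0 0.12 0.2; -0.0235 0.1206 0.13 0 0 0.12 0.2; -0.0235 0.1206 0.137 0 0 0.12 0.2; -0.0235 0.1206 0.137 0 0 0.12 0.2; -0.0235 0.1206 0.137 0 0 0.12 0.2")

```text
clock: 19.68
eef_pos: [0.6152, -0.2934, 0.0107]
eef_rot: [3.14, -0.002, 0.184]
force: [-0.7, -0.5, -1.6]
opening: 0.347
finger_force: 20.0
```

Emit:
arm_command(series="0 0 0.003 0 0 0 0.2; 0 0 0.005 0 0 0 0.2; 0 0 0.005 0 0 0 0.5; 0 0 0.005 0 0 0 0.5; 0 0 0.005 0 0 0 0.5; 0 0 -0.02 0 0 0 0.5; 0 0 -0.06 0 0 0 0.5; 0 0 -0.11 0 0 0 0.6; 0 0 -0.15 0 0 0 0.6; 0 0 -0.15 0 0 0 0.6")

```text
clock: 20.92
eef_pos: [0.6169, -0.2944, 0.1652]
eef_rot: [3.136, -0.007, 0.184]
force: [0.2, 0.2, 0.7]
opening: 0.602
finger_force: 0.0
```

```bash
python3 - <<'E'
from h import *
s=telemetry.read_state();print(s["eef_pos"],s["eef_rot"],s["opening"])
for n in("wrist",):
  c=viewer.calibration(n);viewer.camera(n)
  print("pred",proj(c,(.613,-.292,.03),True))
  for d in viewer.trace("ferrule_a",n): print(n,np.round(d["centre"]),d["conf"],onplane(c,d["centre"],.03,True).round(3))
rel([.436,.165,.14],.3)
E
```

```text
[ 0.61693191 -0.29441822  0.16519076] [ 3.13580564 -0.0068318   0.18386022] 0.6020798845311447
pred [316.12363957 181.81169391]
wrist [ 40. 235.] 0.83 [0.446 0.146]
wrist [320. 188.] 0.76 [ 0.607 -0.298]
wrist [ 40. 203.] 0.62 [0.505 0.133]
wrist [317. 210.] 0.44 [ 0.581 -0.299]
shift [-0.0917 -0.483   0.0193] turn [ 0.001 -0.001 -0.116]
```

The fitting ferrule is in the caddy. Next, the tight one.

Emit:
arm_command(series="-0.091 -0.483 0 0 0 -0.116 0.6; -0.091 -0.483 0 0 0 -0.116 0.6; -0.091 -0.483 0 0 0 -0.116 0.6; -0.091 -0.483 0 0 0 -0.116 0.6; -0.091 -0.483 0 0 0 -0.116 0.6; -0.091 -0.483 0 0 0 -0.116 0.6; -0.091 -0.483 0 0 0 -0.116 0.6; -0.091 -0.483 0 0 0 -0.116 0.6; -0.091 -0.483 0.05 0 0 -0.116 0.6; -0.091 -0.483 0.05 0 0 -0.116 0.6")

```text
clock: 22.28
eef_pos: [0.4316, 0.1647, 0.104]
eef_rot: [-3.141, 0.011, 0.301]
force: [-0.4, -0.2, -0.4]
opening: 0.599
finger_force: 0.0
```

```bash
python3 - <<'E'
from h import *
c=viewer.calibration("wrist");s=telemetry.read_state();im=viewer.camera("wrist");p=s["eef_pos"];print(p,s["eef_rot"])
for d in viewer.trace("ferrule_a","wrist"):
  ys,xs=np.nonzero(d["region"]);print(np.round(d["centre"]),d["conf"],onplane(c,d["centre"],.025,True).round(3),xs.min(),xs.max(),ys.min(),ys.max())
th=np.linspace(0,6.28,100)
hsv=cv2.cvtColor(im,cv2.COLOR_RGB2HSV);m=cv2.inRange(hsv,(17,100,60),(28,255,255));q0=proj(c,(.435,.167,.025),True);m2=np.zeros_like(m);u,v=q0.astype(int);m2[v-32:v+32,u-32:u+32]=m[v-32:v+32,u-32:u+32]
k,l,st,ce=cv2.connectedComponentsWithStats(m2);i=1+np.argmax(st[1:,4]);print("brass",st[i])
def bb(x,y):
  q=np.array([proj(c,(x+.016*np.cos(t),y+.016*np.sin(t),z),True) for t in th for z in(0,.04)]);return np.r_[q.min(0),q.max(0)]
from scipy.optimize import least_squares
obs=np.array([st[i,0],st[i,1],st[i,0]+st[i,2]-1,st[i,1]+st[i,3]-1])
r=least_squares(lambda a:bb(*a)-obs,(.435,.167));print(r.x,r.fun)
rel([r.x[0],r.x[1],-.007],.3)
E
```

```text
[0.43163422 0.16470686 0.10399674] [-3.14119615  0.01065352  0.30143546]
[378. 130.] 0.85 [0.503 0.132] 351 393 109 147
[316. 189.] 0.59 [0.433 0.169] 295 331 163 207
brass [ 295  164   38   45 1222]
[0.43537544 0.1714891 ] [ 0.25684151 -0.37444311 -0.25644159  0.34332621]
shift [ 0.0022 -0.0065  0.1157] turn [-0.     0.003 -0.001]
```

Emit:
arm_command(series="0.0022 -0.0065 0.04 0 0 0 0.6; 0.0022 -0.0065 0.08 0 0 0 0.6; 0.0022 -0.0065 0.105 0 0 0 0.6; 0.0022 -0.0065 0.117 0 0 0 0.6; 0.0022 -0.0065 0.117 0 0 0 0.2; 0.0022 -0.0065 0.117 0 0 0 0.2; 0.0022 -0.0065 0.117 0 0 0 0.2; 0.0022 -0.0065 0.117 0 0 0 0.2; 0.0022 -0.0065 0.117 0 0 0 0.2; 0.0022 -0.0065 0.117 0 0 0 0.2")

```text
clock: 23.62
eef_pos: [0.438, 0.1725, -0.0063]
eef_rot: [3.141, -0.002, 0.3]
force: [0.2, 0.6, 6.6]
opening: 0.334
finger_force: 19.7
```

Emit:
arm_command(series="0 0 -0.03 0 0 0 0.2; 0 0 -0.07 0 0 0 0.2; 0 0 -0.11 0 0 0 0.2; -0.0395 0.05 -0.115 0 0 0 0.2; -0.0395 0.1 -0.115 0 0 0 0.2; -0.0395 0.15 -0.115 0 0 0 0.2; -0.0395 0.175 -0.115 0 0 0 0.2; -0.0395 0.175 -0.115 0 0 0 0.2; -0.0395 0.175 -0.115 0 0 0 0.2")

```text
clock: 24.75
eef_pos: [0.4503, -0.0061, 0.1072]
eef_rot: [-3.141, 0.0, 0.3]
force: [1.0, 0.5, -0.9]
opening: 0.335
finger_force: 19.7
```

```bash
python3 - <<'E'
from h import *
c=viewer.calibration("wrist");s=telemetry.read_state();im=viewer.camera("wrist");print(s["eef_pos"],s["eef_rot"],s["opening"],s["finger_force"])
cv2.imwrite("pics/w9.png",im[:,:,::-1])
hsv=cv2.cvtColor(im,cv2.COLOR_RGB2HSV);b=cv2.inRange(hsv,(105,80,20),(125,255,255));b[:,:200]=0;b[:,440:]=0;b[:130]=0
k,l,st,ce=cv2.connectedComponentsWithStats(b);i=1+np.argmax(st[1:,4]);print("blue",st[i])
q=np.array([proj(c,(.45+.05*np.cos(t),-.007+.05*np.sin(t),z),True) for t in np.linspace(0,6.28,100) for z in (0,.06)]);print("pred tin",q.min(0),q.max(0))
for n in ("ferrule_a","tin"): print(n,[(np.round(d["centre"]),d["conf"]) for d in viewer.boxes_of(n,"wrist")])
rel([.452,-.006,.012],.3)
E
```

```text
[ 0.45028585 -0.0061123   0.10722689] [-3.14101329e+00  2.85654883e-04  2.99636890e-01] 0.33455335732891334 19.67258050572127
blue [ 261  145  117   97 7701]
pred tin [261.02550482 136.21635084] [380.07319426 257.66976548]
ferrule_a [(array([107., 109.]), 0.89), (array([188.,  97.]), 0.83), (array([322., 252.]), 0.69), (array([587., 138.]), 0.62)]
tin [(array([318., 192.]), 0.8)]
shift [0.0015 0.0008 0.0952] turn [-0.     0.     0.001]
```

Emit:
arm_command(series="0 0.0005 0.035 0 0 0 0.2; 0 0.0005 0.065 0 0 0 0.2; 0 0.0005 0.085 0 0 0 0.2; 0 0.0005 0.096 0 0 0 0.2; 0 0.0005 0.096 0 0 0 0.2; 0 0.0005 0.096 0 0 0 0.42; 0 0.0005 0.096 0 0 0 0.42; 0 0.0005 0.096 0 0 0 0.42; 0 0.0005 0.06 0 0 0 0.42; 0 0.0005 0 0 0 0 0.42")

```text
clock: 26.15
eef_pos: [0.4486, -0.0069, 0.1065]
eef_rot: [-3.14, 0.004, 0.3]
force: [0.8, -0.3, 0.0]
opening: 0.422
finger_force: 0.0
```

Emit:
arm_command(series="0 0 -0.05 0 0 0 0.6; 0 0 -0.08 0 0 0 0.6; 0 0 -0.08 0 0 0 0.6; 0 0 -0.08 0 0 0 0.6")

```text
clock: 26.65
eef_pos: [0.4504, -0.0071, 0.1865]
eef_rot: [-3.141, 0.001, 0.3]
force: [-0.0, 0.0, -0.6]
opening: 0.602
finger_force: 0.0
```

```bash
python3 - <<'E'
from h import *
c=viewer.calibration("wrist");s=telemetry.read_state();im=viewer.camera("wrist");print(s["eef_pos"],s["eef_rot"],s["opening"],s["finger_force"])
cv2.imwrite("pics/w10.png",im[:,:,::-1])
for n in ("ferrule_a","tin","caddy"): print(n,[(np.round(d["centre"]),round(d["conf"],2),onplane(c,d["centre"],.03,True).round(3)) for d in viewer.boxes_of(n,"wrist")])
rel([.5675,-.301,.21],.186+np.pi/2)
E
```

```text
[ 0.45035216 -0.00713513  0.18645297] [-3.14117641e+00  8.33142361e-04  2.99685657e-01] 0.6020281607564344 0.0
ferrule_a [(array([210.,  97.]), 0.91, array([0.502, 0.142])), (array([322., 178.]), 0.81, array([ 0.446, -0.012])), (array([549., 130.]), 0.66, array([ 0.609, -0.292])), (array([144., 104.]), 0.59, array([0.474, 0.229])), (array([226.,  30.]), 0.53, array([0.583, 0.146]))]
tin [(array([320., 177.]), 0.57, array([ 0.446, -0.009]))]
caddy [(array([532., 164.]), 0.91, array([ 0.553, -0.281]))]
shift [ 0.0255  0.3155 -0.0246] turn [-3.000e-03  1.000e-03 -1.457e+00]
```

Both ferrules are placed: one in the tin at (0.446,-0.012), one in the caddy at (0.609,-0.292). Now the caddy grip, with the tool turned across it.

Emit:
arm_command(series="0 0.05 -0.02 0 0 -0.18 0.6; 0.01 0.1 -0.02 0 0 -0.36 0.6; 0.01 0.15 -0.02 0 0 -0.54 0.6; 0.02 0.2 -0.02 0 0 -0.72 0.6; 0.0255 0.25 -0.02 0 0 -0.9 0.6; 0.0255 0.3 -0.02 0 0 -1.08 0.6; 0.0255 0.3155 -0.02 0 0 -1.26 0.6; 0.0255 0.3155 -0.02 0 0 -1.42 0.6; 0.0255 0.3155 -0.02 0 0 -1.457 0.6; 0.0255 0.3155 -0.02 0 0 -1.457 0.6")

```text
clock: 28.1
eef_pos: [0.5681, -0.3007, 0.2067]
eef_rot: [-3.141, -0.001, 1.755]
force: [0.0, -0.4, -0.4]
opening: 0.596
finger_force: 0.0
```

```bash
python3 - <<'E'
from h import *
c=viewer.calibration("wrist");s=telemetry.read_state();im=viewer.camera("wrist");print(s["eef_pos"],s["eef_rot"],s["joints"])
cv2.imwrite("pics/w11.png",im[:,:,::-1])
# grip segmentation: light wood near prediction
hsv=cv2.cvtColor(im,cv2.COLOR_RGB2HSV)
A=np.array([.5675,-.301]);u=np.array([-.185,.983])
for k in(-.05,0,.05): 
  q=proj(c,np.r_[A+k*u,.094],True);print(k,q,hsv[int(q[1]),int(q[0])] if 0<=q[1]<400 else None)
for k in (.03,.05):
  q=proj(c,np.r_[A+k*u,.094],True)
  r=int(q[1]);print(r,[(x,*hsv[r,x].tolist()) for x in range(int(q[0])-28,int(q[0])+29,3)])
rel([.5675,-.301,.039],.186+np.pi/2)
E
```

```text
[ 0.56811663 -0.3006786   0.2067349 ] [-3.14094454e+00 -6.68645580e-04  1.75452269e+00] [-5.66545508e-01  2.40251723e-01  1.33236450e+00  4.72115054e-05
  1.56990643e+00 -7.50272155e-01]
-0.05 [317.87883989 227.24960552] [ 18  70 225]
0 [317.69992007 182.68635096] [ 18  72 215]
0.05 [317.53268724 134.35295509] [ 18  72 221]
154 [(289, 1, 179, 185), (292, 1, 175, 188), (295, 1, 180, 186), (298, 1, 178, 181), (301, 0, 176, 180), (304, 1, 181, 180), (307, 0, 179, 177), (310, 15, 92, 193), (313, 19, 71, 227), (316, 18, 72, 221), (319, 19, 74, 215), (322, 19, 75, 207), (325, 8, 129, 148), (328, 1, 177, 179), (331, 1, 178, 179), (334, 1, 179, 180), (337, 1, 176, 180), (340, 1, 182, 179), (343, 1, 175, 181)]
134 [(289, 1, 182, 154), (292, 1, 203, 132), (295, 1, 182, 137), (298, 1, 180, 150), (301, 179, 190, 129), (304, 1, 183, 128), (307, 2, 184, 126), (310, 16, 85, 192), (313, 19, 69, 228), (316, 18, 71, 222), (319, 19, 73, 219), (322, 19, 74, 209), (325, 11, 115, 140), (328, 1, 179, 141), (331, 1, 181, 144), (334, 1, 180, 164), (337, 0, 178, 139), (340, 1, 182, 139), (343, 1, 180, 160)]
shift [-0.0002 -0.0007  0.168 ] turn [-0.    -0.    -0.002]
```

The grip is centred under the tool. Descending and closing.

Emit:
arm_command(series="0 -0.0005 0.05 0 0 0 0.6; 0 -0.0005 0.1 0 0 0 0.6; 0 -0.0005 0.14 0 0 0 0.6; 0 -0.0005 0.16 0 0 0 0.6; 0 -0.0005 0.167 0 0 0 0.6; 0 -0.0005 0.167 0 0 0 0.3; 0 -0.0005 0.167 0 0 0 0.1; 0 -0.0005 0.167 0 0 0 0.05; 0 -0.0005 0.167 0 0 0 0.05; 0 -0.0005 0.167 0 0 0 0.05", force=45)

```text
clock: 29.4
eef_pos: [0.5677, -0.3015, 0.0409]
eef_rot: [-3.141, 0.0, 1.757]
force: [-3.3, 0.2, 4.0]
opening: 0.167
finger_force: 45.0
```

Emit:
arm_command(series="0 0 0 0 0 0 0.05; 0 0 0 0 0 0 0.05; 0 0 0 0 0 0 0.05; 0 0 0 0 0 0 0.05")

```text
clock: 29.9
eef_pos: [0.5676, -0.3015, 0.0409]
eef_rot: [-3.141, 0.0, 1.757]
force: [-5.1, -0.7, 6.0]
opening: 0.169
finger_force: 45.0
```

Emit:
arm_command(series="0 0 -0.004 0 0 0 0.05; 0 0 -0.012 0 0 0 0.05; 0 0 -0.026 0 0 0 0.05; 0 0 -0.042 0 0 0 0.05; 0 0 -0.058 0 0 0 0.05; 0 0 -0.074 0 0 0 0.05; 0 0 -0.09 0 0 0 0.05; 0 0 -0.104 0 0 0 0.05; 0 0 -0.115 0 0 0 0.05; 0 0 -0.12 0 0 0 0.05")

```text
clock: 31.15
eef_pos: [0.5681, -0.3013, 0.1613]
eef_rot: [3.141, 0.001, 1.757]
force: [-0.9, 0.5, -5.8]
opening: 0.171
finger_force: 45.0
```

Emit:
arm_command(series="0 0 0 0 0 0 0.05; 0 0 0 0 0 0 0.05; 0 0 0 0 0 0 0.05; 0 0 0 0 0 0 0.05; 0 0 0 0 0 0 0.05; 0 0 0 0 0 0 0.05; 0 0 0 0 0 0 0.05; 0 0 0 0 0 0 0.05")

```text
clock: 32.15
eef_pos: [0.5678, -0.3012, 0.1603]
eef_rot: [3.142, -0.0, 1.757]
force: [1.2, -0.2, -6.4]
opening: 0.17
finger_force: 45.0
```

```bash
python3 - <<'E'
from h import *
s=telemetry.read_state();print({k:np.round(s[k],3) for k in("clock","eef_pos","eef_rot","force","wrist_torque","opening","finger_force")})
c=viewer.calibration("wrist");im=viewer.camera("wrist");cv2.imwrite("pics/w12.png",im[:,:,::-1])
print([(np.round(d["centre"]),round(d["conf"],2)) for n in("caddy","ferrule_a","tin") for d in viewer.boxes_of(n,"wrist")])
print("pred fer",proj(c,(.610,-.292,.145),True))
d=viewer.calibration("side");im=viewer.camera("side");cv2.imwrite("pics/s12.png",im[:,:,::-1])
hsv=cv2.cvtColor(im,cv2.COLOR_RGB2HSV);m=cv2.inRange(hsv,(0,150,50),(6,255,255))|cv2.inRange(hsv,(173,150,50),(180,255,255));m[:,:280]=0;m[:,430:]=0;m[230:]=0;m[:80]=0
k,l,st,ce=cv2.connectedComponentsWithStats(m);i=1+np.argmax(st[1:,4]);a=cv2.approxPolyDP(cv2.convexHull(np.argwhere(l==i)[:,::-1].astype(np.float32)),3,True)[:,0];print("side caddy hull",a.tolist())
for z in(.12,.155): print(z,[proj(d,Ro.from_euler("z",.186).apply([x,y,0])+[.5675,-.301,z]).round(1).tolist() for x in(-.075,.075) for y in (-.075,.075)])
E
```

```text
{'clock': np.float64(32.15), 'eef_pos': array([ 0.568, -0.301,  0.16 ]), 'eef_rot': array([ 3.142, -0.   ,  1.757]), 'force': array([ 1.172, -0.169, -6.447]), 'wrist_torque': array([-0.036, -0.026, -0.002]), 'opening': np.float64(0.17), 'finger_force': np.float64(44.997)}
[(array([313., 184.]), 0.98), (array([384., 222.]), 0.64)]
pred fer [376.23834254 215.65263088]
side caddy hull [[370.0, 152.0], [322.0, 156.0], [318.0, 130.0], [362.0, 129.0], [371.0, 143.0]]
0.12 [[361.8, 138.6], [370.8, 154.7], [318.0, 140.0], [321.9, 156.5]]
0.155 [[362.3, 128.6], [371.5, 143.8], [317.9, 130.0], [321.9, 145.5]]
```

The caddy is held level at about 0.12 m (the side hull matches the prediction), and the ferrule is in it. Handing in.

```bash
python3 -c "
from plant import order
print(order.close_job())"
```

```text
the job is handed in; nothing more can be done
None
```

I handed the job in with the ferrule that slid home on the gauge in the caddy, which is held level about 12 cm up; the other ferrule is in the tin, and I never tried it on the pin. No verdict came back.

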